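# Drift the spacer bars out of the clamp block and lay them on the rail

### The arm

A 7-joint arm with a two-finger parallel gripper is mounted at the origin on the work surface. World frame = base frame: x ahead of the robot, y to its left, z up, the work surface at z = 0. Lengths are in m, angles in rad, forces in N, time in s.
With the tool pointing down it reaches from about 0.4 to 0.85 m from the base axis. Payload 10.4 kg.
Tool frame: the origin (TCP) lies on the centre line of the jaws, within the pads' length; the fingertips stand 11 mm ahead of it and the grasp point (between the pads) lies 8 mm behind it; z points along the fingers, y is the line along which they close (so a half turn about z gives the same grasp; the last joint's range is limited). The gripper opens to 87 mm and grips with 3 to 60 N. Pads are 19 mm wide; open, the fingers measure 117 mm over their backs; the gripper's body (75 mm by 190 mm) begins 51 mm behind the grasp point.
Start: joints at [-1.125, 0.332, -0.065, 1.46, 0.022, 1.35, -0.088], TCP at [0.282, 0.558, 0.234] pointing down, gripper open.
Joint ranges: [-2.6, 2.6], [-0.5, 2.12], [-1.47, 1.34], [0.16, 2.42], [-1.27, 4.41], [0.06, 2.06], [-2.6, 2.6]. Speed limits (rad/s): [2.22, 2.22, 2.79, 2.79, 3.14, 3.14, 3.14].

### API

Orientations are given as a unit quaternion [x, y, z, w].
In Python, from bench import r gives the robot as it stands.
- The arm moves only by the shell command python3 -m pendant 'ROWS' [OPENING] [FORCE]. ROWS is JSON, a list of rows, each a list of 4 numbers: the shift along the tool's x, y, z in m, then the turn about the tool's z in rad. A call has 1 to 8 rows; each row shifts and turns the commanded pose from where the row before left it, along the tool's axes as they then stand; what a row does not reach is not made up. A row lasts 1/12 s, in which the tool goes at most 41.7 mm and 7.16 degrees, less where a joint would pass 70% of its speed; a pose out of reach is approached as far as the arm can. A call with a gripper value outside its range is refused whole. OPENING is the opening, from 0 (shut) to 1 (fully open), set as the call begins (- or left out, the last holds). The fingers move at their own pace and stop on an object; FORCE is the grip in N (left out, the last holds). Time passes only in rows, so rows that do not move let the fingers close. It gives the time, the measured TCP pose, the force, the opening and the grip force at its end, in the units of the state.
- r.read_state(): the state, without advancing time (a new reading comes with each control period).
- r.camera(name): name is "side" or "top"; returns a dict with "img" (420x560x3 uint8, red, green, blue), "camera_matrix" (3x3 intrinsics, pixels), "xyz" and "attitude" of the camera in the world. Camera axes: x right, y down, z forward; pixel columns grow to the right and rows downward; lengths in m; the calibration is good to about 2 mm. A picture is of the moment at which its call begins. There is no depth.
- r.close_job(): hands the job in; it is judged then, once.
Trained networks look in the newest picture that a camera, given by its name, has taken for a name from the list of things; names that differ only in an ending like _2 or _b are one class to them, and where a whole thing is asked for, a point or a joint stands for the part that bears it (a point fixed in the world has none). Each returns a list of dicts, best first, with "score" (0 to 1); they miss things now and then, are a little off and sometimes report something else, mostly with a low value. They report only what shows in the picture. A call takes as long as a camera call. They do not tell look-alikes from the thing itself.
- r.outline_of(thing, camera): "mask" (420x560 bool, what is visible of it) and "bbox" ([centre column, centre row, width, height] in pixels, round what is visible of it).
The state is a dict: "time": time; "joint_positions": joint angles; "joint_vel": joint speeds; "joint_torque": joint torques, N m; "ee_pos": TCP position; "eef_rot": TCP orientation; "ft_force": force on the tool from outside, world axes, zero at the start; "torque": the same for the moment, N m; "width": finger opening in m; "grip_force": force on a finger pad.
Only numpy, scipy, OpenCV 4.12 (cv2) and the standard library are available. Lean on these libraries where they do the work, as an engineer would, in place of code of your own. Each camera call takes 0.05 s, during which the arm holds its last target. There are 200 camera calls.

### The job

Use the drift to push every spacer bar out of the clamp block onto the catch shelf on the block's far side; no finger may touch a bar while it is still in its bore. Lay each bar lengthwise on the narrow raised rail, and put the drift back lying wholly on the rubber mat. Leave the power adapter, the slit unit and the jar where they are.

Things in the scene. Friction and masses are not known exactly. Their poses are not given: they have to be found in the camera images.
- block: black clamp block, fixed: 50 mm thick along its own x (faces at x = -25 and 25 mm), 250 mm wide along y, 74 mm high, with four level round through bores, 31 mm in diameter, along x, side by side. Own x points to the exit side, where a blue catch shelf (level top at 35 mm, as wide) runs from x = 25 to 140 mm. Entry side (-x): bare table. Origin: on the table under the block's middle
- bore1 (a point): centre of bore 1 (middle of its length, on its axis), 52 mm above the table, at y = -93 mm in the block's frame; axis along the block's x
- bore2 (a point): centre of bore 2 (middle of its length, on its axis), 52 mm above the table, at y = -31 mm in the block's frame; axis along the block's x
- bore3 (a point): centre of bore 3 (middle of its length, on its axis), 52 mm above the table, at y = 31 mm in the block's frame; axis along the block's x
- bore4 (a point): centre of bore 4 (middle of its length, on its axis), 52 mm above the table, at y = 93 mm in the block's frame; axis along the block's x
- bar1: plain aluminium eight-sided spacer bar, 26 mm across flats, 70 mm long along its own x, about 0.12 kg, loose; origin at its centre. If present it starts in bore 1, an easy sliding fit, standing out about 10 mm on both sides (three or all four of the bars are present). Pushed out until its tail clears the block, it drops about 3 mm and lies on the shelf
- bar2: plain aluminium eight-sided spacer bar, 26 mm across flats, 70 mm long along its own x, about 0.12 kg, loose; origin at its centre. If present it starts in bore 2, an easy sliding fit, standing out about 10 mm on both sides (three or all four of the bars are present). Pushed out until its tail clears the block, it drops about 3 mm and lies on the shelf
- bar3: plain aluminium eight-sided spacer bar, 26 mm across flats, 70 mm long along its own x, about 0.12 kg, loose; origin at its centre. If present it starts in bore 3, an easy sliding fit, standing out about 10 mm on both sides (three or all four of the bars are present). Pushed out until its tail clears the block, it drops about 3 mm and lies on the shelf
- bar4: plain aluminium eight-sided spacer bar, 26 mm across flats, 70 mm long along its own x, about 0.12 kg, loose; origin at its centre. If present it starts in bore 4, an easy sliding fit, standing out about 10 mm on both sides (three or all four of the bars are present). Pushed out until its tail clears the block, it drops about 3 mm and lies on the shelf
- drift: drift, 0.33 kg, loose: grey square grip 30 x 30 mm, 70 mm long, with a round brass rod, 20 mm in diameter and 130 mm long, fixed to its front (200 mm in all). Origin: centre of the grip; own x runs along the rod to the tip. Centre of mass about 24 mm ahead of the origin. It starts lying on the mat, origin 15 mm above the mat's top
- drift_tip (a point): centre of the flat tip of the drift's rod, 165 mm ahead of the grip's centre
- mat: black rubber tool mat fixed to the table, 260 mm along its own x, 110 mm along y, 4 mm thick; origin: centre of its underside
- rail: narrow raised steel rail, fixed: a level bar 340 mm long along its own x, 18 mm wide, flat top 80 mm above the table, on two 16 mm round pillars at x = +-130 mm; origin on the table under its middle
- rail_top (a point): middle of the rail's top face; x along the rail
- adapter: black power adapter, 130 x 55 x 34 mm, bystander; origin centre of underside
- slit_unit: black slit unit, 60 x 60 x 70 mm with a steel micrometer standing on it up to 95 mm, bystander; origin centre of underside
- wipe_can: jar, 56 mm diameter, 75 mm high, bystander; origin centre of underside
Things that resemble listed ones, but are neither listed nor needed, are in the scene too. Of the things that look like the drift, take the one that is nearest to the robot's base at the start.

How it is judged:
By the outcome, as a careful person would: the job done as asked, in the order asked, and still so for the second after the job is handed in, with the robot touching nothing.
Of bar1, bar2, bar3, bar4 only 3 to 4 are there at a start; the rules pass over those that are not, and their reading is None.
At some moment in a run one of drift may be knocked a few centimetres aside while the robot is not near it.
Once in a run the grip may slacken for a moment while it holds something.
It also fails if it takes over 210 s, if anything falls off the work surface, if the arm or the gripper's body presses on something with over 40 N, if the wrist force passes 120 N, or if a joint passes its speed limit or range.

## Working session

There is one attempt and no reset: what is moved stays moved. The work goes in short steps, Python scripts to look and compute and a shell command to move; the robot and the scene stay as the last step left them, time stands still between calls to the robot, and variables do not carry over. Pictures are saved under pics/ and viewed, at most 14 in all, crops included, and the job is handed in when it is done.

```bash
mkdir -p pics; ls; cat > h.py <<'E'
import numpy as np, cv2
from scipy.spatial.transform import Rotation as R
from bench import r
def cam(n):
    c=r.camera(n); return c
def att(c):
    a=np.array(c["attitude"],float)
    return a if a.shape==(3,3) else R.from_quat(a).as_matrix()
def ray(c,u,v,z):
    K=np.array(c["camera_matrix"]);d=att(c)@np.linalg.inv(K)@np.array([u,v,1.]);p=np.array(c["xyz"],float)
    return p+d*(z-p[2])/d[2]
def proj(c,P):
    K=np.array(c["camera_matrix"]);q=K@(att(c).T@(np.array(P,float)-np.array(c["xyz"])));return q[:2]/q[2]
def save(c,n,box=None,s=1):
    im=c["img"][:,:,::-1]
    if box: im=im[box[1]:box[3],box[0]:box[2]]
    cv2.imwrite("pics/"+n,cv2.resize(im,None,fx=s,fy=s,interpolation=cv2.INTER_CUBIC))
E
python3 - <<'E'
from h import *
for n in("top","side"):
    c=cam(n);save(c,n+"0.png",s=1.42);print(n,c["xyz"],c["attitude"],c["camera_matrix"])
    for t in["block","drift","mat","rail","adapter","slit_unit","wipe_can","bar1"]:
        print(t,[(round(o["score"],2),np.round(o["bbox"]).tolist()) for o in r.outline_of(t,n)[:5]])
print(r.read_state())
E
```

```text
pics
top [ 0.40043297 -0.11882439  1.5586745 ] [ 0.71368543 -0.69712053  0.05056243 -0.04603822] [[387.55739964   0.         272.17761794]
 [  0.         387.55739964 212.64616399]
 [  0.           0.           1.        ]]
block [(0.83, [219.0, 219.0, 43.0, 70.0]), (0.43, [166.0, 252.0, 16.0, 92.0])]
drift [(0.78, [411.0, 247.0, 26.0, 53.0]), (0.67, [332.0, 242.0, 13.0, 48.0]), (0.64, [332.0, 176.0, 51.0, 23.0]), (0.39, [220.0, 221.0, 41.0, 69.0])]
mat [(0.56, [328.0, 248.0, 30.0, 68.0])]
rail [(0.91, [166.0, 254.0, 20.0, 95.0])]
adapter [(0.86, [123.0, 242.0, 23.0, 33.0]), (0.19, [165.0, 252.0, 15.0, 89.0])]
slit_unit [(0.52, [213.0, 176.0, 17.0, 18.0])]
wipe_can [(0.74, [362.0, 230.0, 22.0, 23.0]), (0.59, [221.0, 219.0, 51.0, 68.0])]
bar1 []
side [0.47086186 1.09857079 1.21364818] [-0.04703474  0.91553979 -0.39922937  0.0138035 ] [[501.48950777   0.         276.94199001]
 [  0.         501.48950777 205.69518622]
 [  0.           0.           1.        ]]
block [(0.71, [270.0, 260.0, 85.0, 57.0])]
drift [(0.72, [308.0, 128.0, 47.0, 23.0]), (0.71, [232.0, 168.0, 18.0, 36.0]), (0.63,
[... 309 characters left out ...]
oint_positions': array([-1.12457646,  0.33218395, -0.06470909,  1.46009656,  0.02160118,
        1.34992361, -0.08850277]), 'joint_vel': array([-0.00064911, -0.00032449,  0.00086231,  0.00172257,  0.00092011,
        0.00020226,  0.00026761]), 'joint_torque': array([ 1.34099253e-03, -6.23028302e+01,  2.56113330e-02, -3.90124762e+01,
       -6.07982255e-02,  3.14896542e-02,  5.70087320e-05]), 'ee_pos': array([0.28238251, 0.55758696, 0.23358722]), 'eef_rot': array([2.32264601e-01, 9.72652638e-01, 4.23456852e-05, 1.38508881e-08]), 'ft_force': array([ 0.0608788 ,  0.84754856, -1.11968178]), 'torque': array([-0.00421344, -0.04397652,  0.00800765]), 'grip_force': 0.0, 'width': 0.08707578117395116}
```

View pics/top0.png

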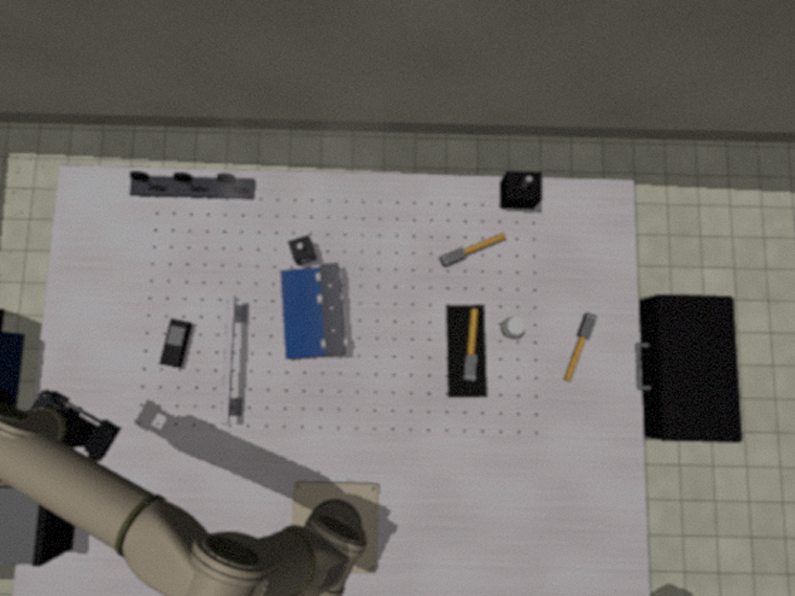

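View pics/side0.png

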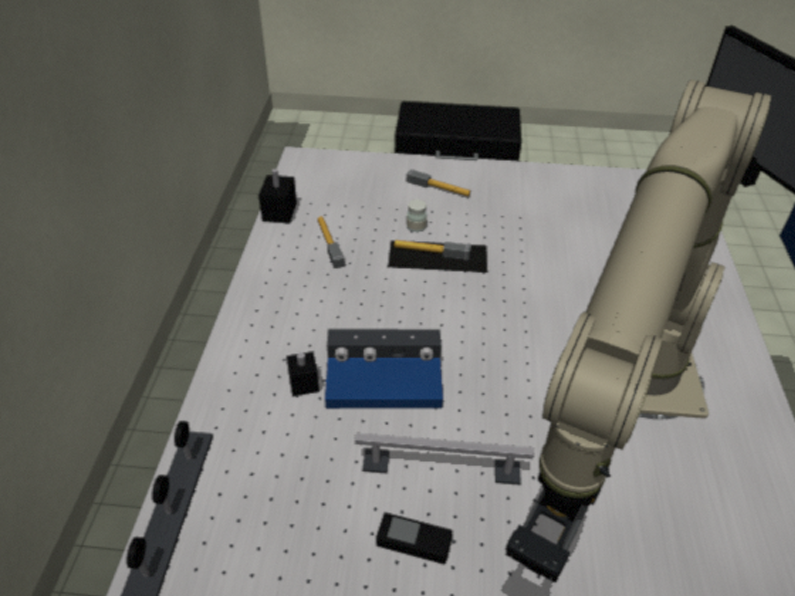

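Top view (scaled 1.42): block and shelf at (315,312), rail at (240,360), mat at (466,350). The side view shows bar ends at (341,353), (370,353) and (427,353), with bore 3 at (398,355) apparently empty. The drift look-alikes in the top view are at (472,343) on the mat, (473,250) and (580,347). The base is near (340,520), so the one on the mat is nearest. Next I'll fit the poses.

```bash
cat >> h.py <<'E'
from scipy.optimize import minimize
def box(x0,x1,y0,y1,z0,z1): return np.array([[x,y,z] for x in(x0,x1) for y in(y0,y1) for z in(z0,z1)])/1000.
M={"block":[box(-25,25,-125,125,0,74),box(25,140,-125,125,0,35)],
"drift":[box(-35,35,-15,15,4,34),box(35,165,-10,10,9,29)],
"mat":[box(-130,130,-55,55,0,4)],
"rail":[box(-170,170,-9,9,70,80)],
"slit_unit":[box(-30,30,-30,30,0,70)],"adapter":[box(-65,65,-27.5,27.5,0,34)],
"bar":[box(-35,35,-13,13,35,61)]}
def sil(c,parts,p,dz=0):
    S=4;im=np.zeros((420*S,560*S),np.uint8);Q=R.from_euler("z",p[2]).as_matrix()
    for b in parts:
        w=b@Q.T+[p[0],p[1],dz]
        h=cv2.convexHull(np.array([proj(c,q) for q in w],np.float32))
        cv2.fillConvexPoly(im,np.round(((h+.5)*S-.5)*16).astype(np.int32),255,shift=4)
    return cv2.resize(im,(560,420),interpolation=cv2.INTER_AREA)/255.
def fit(parts,obs,p0,dz=0):
    f=lambda p:sum(np.abs(sil(c,parts,p,dz)-m).sum()/m.sum() for c,m in obs)
    s=minimize(f,p0,method="Nelder-Mead",options=dict(initial_simplex=np.array(p0)+np.array([[0,0,0],[.02,0,0],[0,.02,0],[0,0,.15]]),xatol=2e-4,fatol=1e-4))
    return s.x,s.fun
E
cat > m.py <<'E'
from h import *
cs={n:cam(n) for n in("top","side")}
P0={"block":(None,np.pi/2,None),"rail":(None,0,.0),"mat":(None,0,0),"slit_unit":(None,0,0)}
def pick(t,n,near=None):
    o=r.outline_of(t,n)
    if near is not None:
        o=[q for q in o if np.hypot(*(np.array(q["bbox"][:2])-proj(cs[n],near)))<25]
    return o[0]["mask"].astype(float) if o else None
for t,near,yaw in(("block",None,1.57),("rail",None,0),("mat",None,0),("slit_unit",None,0),("drift",None,0)):
    mt=None
    if t=="drift": near=ray(cs["top"],332,242,.02)
    mt=pick(t,"top",near);v,u=np.nonzero(mt);g=ray(cs["top"],u.mean(),v.mean(),.04)
    if t=="drift": g[0]-=.06
    for names in(("top","side"),("top",),("side",)):
        obs=[(cs[n],pick(t,n,near)) for n in names]
        obs=[o for o in obs if o[1] is not None]
        x,f=fit(M[t],obs,[g[0],g[1],yaw]);print(t,names,np.round(x,4),round(f,3))
E
python3 m.py; python3 - <<'E'
from h import *
c=cam("top");save(c,"d.png",(290,150,440,300),4)
E
```

```text
block ('top', 'side') [0.5856 0.0226 1.6773] 0.138
block ('top',) [0.5863 0.0237 1.6833] 0.075
block ('side',) [0.5853 0.022  1.6759] 0.06
rail ('top', 'side') [0.4436 0.2939 0.0029] 0.866
rail ('top',) [0.4445 0.2932 0.0082] 0.392
rail ('side',) [0.4436 0.2951 0.0061] 0.461
mat ('top', 'side') [ 0.4816 -0.3547  0.0207] 0.237
mat ('top',) [ 0.4816 -0.3547  0.0207] 0.237
mat ('side',) [ 0.477  -0.3458  0.    ] 0.0
slit_unit ('top', 'side') [0.7524 0.1142 0.3533] 0.322
slit_unit ('top',) [0.7564 0.1155 0.4661] 0.187
slit_unit ('side',) [0.7519 0.1118 0.308 ] 0.083
drift ('top', 'side') [ 0.4353 -0.361  -0.0872] 0.584
drift ('top',) [ 0.4355 -0.3612 -0.0848] 0.132
drift ('side',) [ 0.4349 -0.3614 -0.0658] 0.448
```

View pics/d.png

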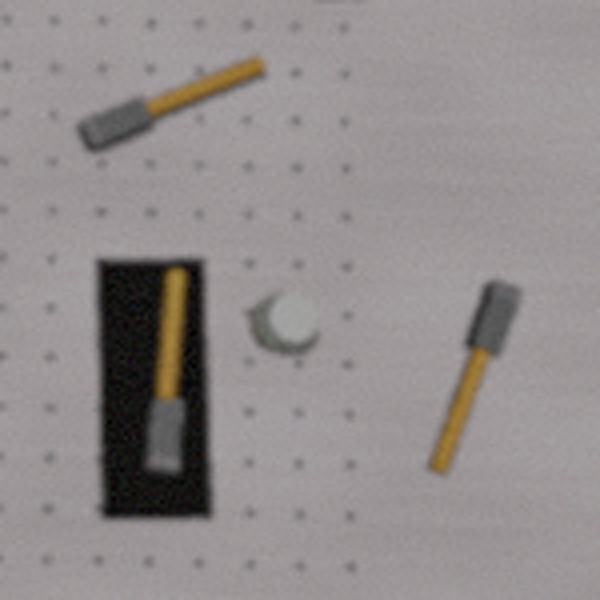

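The crop shows the drift on the mat: grip at crop (165,435), rod tip at (177,270), pointing away from the robot. This matches the fit (0.435, -0.361, yaw -0.087), so I'm taking this one. Now to travel there.

```bash
cat > need.py <<'E'
import sys
from h import *
# need.py x y z yawdeg(tool x heading) -> deltas in tool axes now (translation) and tool turn
a=[float(v) for v in sys.argv[1:]]
s=r.read_state();Q=R.from_quat(s["eef_rot"]).as_matrix();y=np.degrees(np.arctan2(Q[1,0],Q[0,0]))
d=Q.T@(np.array(a[:3])-s["ee_pos"])
t=-np.radians((a[3]-y+180)%360-180)
print("t",s["time"],"pos",np.round(s["ee_pos"],4),"yaw",round(y,2),"tilt",np.round(Q[2,:2],3),"F",np.round(s["ft_force"],1),"w",round(s["width"],4),"g",round(s["grip_force"],1),"j7",round(s["joint_positions"][6],2))
print("tool delta",np.round(d,4),"norm",round(np.linalg.norm(d),4),"turn",round(t,4),"rows",np.ceil(np.linalg.norm(d)/.04),np.ceil(abs(t)/.12))
E
python3 -m pendant '[[-0.0368,-0.0127,0,0],[-0.0368,-0.0127,0,0],[-0.0368,-0.0127,0,0],[-0.0368,-0.0127,0,0],[-0.0368,-0.0127,0,0],[-0.0368,-0.0127,0,0],[-0.0368,-0.0127,0,0],[-0.0368,-0.0127,0,0]]' 1
python3 -m pendant '[[-0.0368,-0.0127,0,0],[-0.0368,-0.0127,0,0],[-0.0368,-0.0127,0,0],[0,0,0,0.12],[0,0,0,0.12],[0,0,0,0.12],[0,0,0,0.12],[0,0,0,0.12]]'
python3 -m pendant '[[0,0,0,0.12],[0,0,0,0.12],[0,0,0,0.12],[0,0,0,0.12],[0,0,0,0.12],[0,0,0,0.12],[0,0,0,0.12],[0,0,0,0.12]]'
python3 need.py 0.453 -0.3626 0.2 -5
```

```text
time: 2.97
ee_pos: [0.5002, 0.3324, 0.2338]
eef_rot: [0.232, 0.973, 0.0, 0.0]
ft_force: [1.0, -0.2, 0.1]
width: 0.087
grip_force: 0.0
time: 3.63
ee_pos: [0.5804, 0.25, 0.2335]
eef_rot: [0.512, 0.859, 0.0, -0.0]
ft_force: [-0.5, 0.1, 0.5]
width: 0.0871
grip_force: 0.0
time: 4.3
ee_pos: [0.5804, 0.2502, 0.2336]
eef_rot: [0.851, 0.526, 0.0, -0.0]
ft_force: [-0.1, 0.2, -0.2]
width: 0.0873
grip_force: 0.0
t 4.3 pos [0.5804 0.2502 0.2336] yaw 63.43 tilt [ 0. -0.] F [-0.1  0.2 -0.2] w 0.0873 g 0.0 j7 -0.84
tool delta [-0.605   0.1602  0.0335] norm 0.6268 turn 1.1943 rows 16.0 10.0
```

```bash

python3 -m pendant '[[-0.0378,0.01,0.002,0],[-0.0378,0.01,0.002,0],[-0.0378,0.01,0.002,0],[-0.0378,0.01,0.002,0],[-0.0378,0.01,0.002,0],[-0.0378,0.01,0.002,0],[-0.0378,0.01,0.002,0],[-0.0378,0.01,0.002,0]]' >/dev/null
python3 -m pendant '[[-0.0378,0.01,0.002,0],[-0.0378,0.01,0.002,0],[-0.0378,0.01,0.002,0],[-0.0378,0.01,0.002,0],[-0.0378,0.01,0.002,0],[-0.0378,0.01,0.002,0],[-0.0378,0.01,0.002,0],[-0.0378,0.01,0.002,0]]' >/dev/null
python3 -m pendant '[[0,0,0,0.12],[0,0,0,0.12],[0,0,0,0.12],[0,0,0,0.12],[0,0,0,0.12],[0,0,0,0.12],[0,0,0,0.12],[0,0,0,0.12]]' >/dev/null
python3 -m pendant '[[0,0,0,0.12],[0,0,0,0.115]]' 0.75
python3 - <<'E'
from h import *
c=cam("side");o=r.outline_of("drift","side");print([(round(q["score"],2),np.round(q["bbox"]).tolist()) for q in o])
save(c,"s1.png",(150,60,450,285),2.6)
E
python3 need.py 0.453 -0.3626 0.017 -5
```

```text
time: 6.47
ee_pos: [0.4566, -0.363, 0.2016]
eef_rot: [0.999, -0.044, 0.0, -0.0]
ft_force: [0.4, -0.0, 0.1]
width: 0.0799
grip_force: 0.0
[(0.81, [305.0, 176.0, 55.0, 15.0]), (0.79, [235.0, 169.0, 22.0, 36.0]), (0.52, [308.0, 129.0, 43.0, 22.0])]
t 6.5667 pos [ 0.4567 -0.363   0.2015] yaw -4.81 tilt [-0.  0.] F [ 0.8 -0.6  0.4] w 0.0734 g 0.0 j7 -0.78
tool delta [-3.700e-03 -1.000e-04  1.845e-01] norm 0.1845 turn 0.0032 rows 5.0 1.0
```

View pics/s1.png

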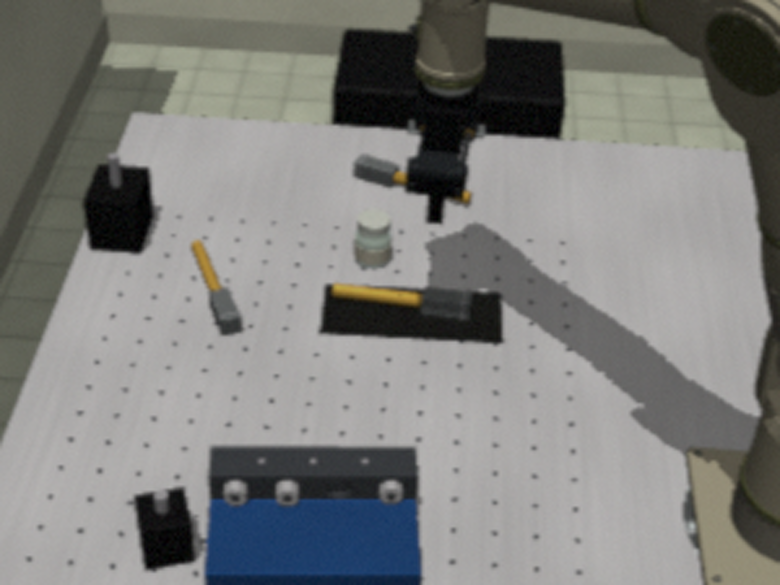

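The side crop shows the drift unmoved on the mat, with its grip at (445,302). The jar at (373,240) is clear of the descent path. Descending to grip.

```bash

python3 -m pendant '[[-0.0037,0,0.037,0],[0,0,0.037,0],[0,0,0.037,0],[0,0,0.037,0],[0,0,0.025,0],[0,0,0.01,0],[0,0,0,0]]'
python3 -m pendant '[[0,0,0,0],[0,0,0,0],[0,0,0,0],[0,0,0,0],[0,0,0,0],[0,0,0,0]]' 0.2 50
python3 need.py 0.453 -0.3626 0.18 -5
```

```text
time: 7.15
ee_pos: [0.4519, -0.3623, 0.0175]
eef_rot: [0.999, -0.04, -0.001, -0.001]
ft_force: [-0.4, -0.7, 0.6]
width: 0.0653
grip_force: 0.0
time: 7.65
ee_pos: [0.453, -0.3628, 0.0188]
eef_rot: [0.999, -0.041, 0.0, -0.0]
ft_force: [-0.4, -0.2, -0.1]
width: 0.0333
grip_force: 0.0
t 7.65 pos [ 0.453  -0.3628  0.0188] yaw -4.68 tilt [ 0. -0.] F [-0.4 -0.2 -0.1] w 0.0333 g 0.0 j7 -0.64
tool delta [ 0.     -0.0002 -0.1612] norm 0.1612 turn 0.0055 rows 5.0 1.0
```

```bash

python3 -m pendant '[[0,0,0,0],[0,0,0,0],[0,0,0,0]]'
python3 -m pendant '[[0,0,-0.01,0],[0,0,-0.03,0],[0,0,-0.037,0],[0,0,-0.037,0],[0,0,-0.03,0],[0,0,0,0]]'
python3 need.py 0.515 -0.21 0.16 96.1
```

```text
time: 7.9
ee_pos: [0.453, -0.3628, 0.0187]
eef_rot: [0.999, -0.041, 0.0, -0.0]
ft_force: [-0.6, 1.3, 3.2]
width: 0.0298
grip_force: 50.0
time: 8.4
ee_pos: [0.4543, -0.3651, 0.1686]
eef_rot: [0.999, -0.042, 0.003, 0.002]
ft_force: [1.7, -1.3, -2.5]
width: 0.0297
grip_force: 50.0
t 8.4 pos [ 0.4543 -0.3651  0.1686] yaw -4.76 tilt [0.007 0.003] F [ 1.7 -1.3 -2.5] w 0.0297 g 50.0 j7 -0.76
tool delta [ 0.0476 -0.1597  0.0084] norm 0.1668 turn -1.7604 rows 5.0 15.0
```

```bash

python3 -m pendant '[[0,0,0,-0.118],[0,0,0,-0.118],[0,0,0,-0.118],[0,0,0,-0.118],[0,0,0,-0.118],[0,0,0,-0.118],[0,0,0,-0.118],[0,0,0,-0.118]]' >/dev/null
python3 -m pendant '[[0,0,0,-0.118],[0,0,0,-0.118],[0,0,0,-0.118],[0,0,0,-0.118],[0,0,0,-0.118],[0,0,0,-0.118],[0,0,0,-0.11],[0,0,0,0]]'
python3 need.py 0.517 -0.211 0.10 96.1
```

```text
time: 9.73
ee_pos: [0.4521, -0.3627, 0.1619]
eef_rot: [0.666, 0.746, -0.0, -0.001]
ft_force: [0.1, -0.6, -2.8]
width: 0.0295
grip_force: 50.0
t 9.7333 pos [ 0.4521 -0.3627  0.1619] yaw 96.52 tilt [ 0.001 -0.001] F [ 0.1 -0.6 -2.8] w 0.0295 g 50.0 j7 0.88
tool delta [0.1433 0.0818 0.062 ] norm 0.1762 turn 0.0073 rows 5.0 1.0
```

```bash

python3 -m pendant '[[0.028,0.0164,0.0124,0],[0.029,0.0164,0.0124,0.0073],[0.029,0.0164,0.0124,0],[0.029,0.0164,0.0124,0],[0.029,0.0164,0.0124,0],[0,0,0,0],[0,0,0,0]]'
cat > rod.py <<'E'
from h import *
s=r.read_state();Q=R.from_quat(s["eef_rot"]).as_matrix();tcp=s["ee_pos"]
h=np.arctan2(Q[1,0],Q[0,0])
th=np.linspace(0,2*np.pi,12,endpoint=False)
rod=np.array([[x,.010*np.cos(t),.010*np.sin(t)] for x in(-.065,.065) for t in th])
exp=tcp+np.array([np.cos(h),np.sin(h),0])*.082
obs=[]
for n in("top","side"):
    c=cam(n);hsv=cv2.cvtColor(c["img"],cv2.COLOR_RGB2HSV)
    m=((hsv[...,0]>8)&(hsv[...,0]<32)&(hsv[...,1]>120)&(hsv[...,2]>50)).astype(np.uint8)
    k,l=cv2.connectedComponents(m);u=proj(c,exp)
    best=min(range(1,k),key=lambda i:1e9 if (l==i).sum()<20 else np.hypot(*(np.array(np.nonzero(l==i))[::-1].mean(1)-u)))
    mm=(l==best).astype(float);print(n,mm.sum(),np.array(np.nonzero(mm))[::-1].mean(1).round(1),u.round(1));obs.append((c,mm))
    if n=="side": save(c,"rod_s.png",(200,120,400,270),4)
def world(p): return rod@R.from_euler("zy",[p[3],-p[4]]).as_matrix().T+p[:3]
def f(p):
    e=0
    for c,m in obs:
        S=4;im=np.zeros((420*S,560*S),np.uint8)
        hh=cv2.convexHull(np.array([proj(c,q) for q in world(p)],np.float32))
        cv2.fillConvexPoly(im,np.round(((hh+.5)*S-.5)*16).astype(np.int32),255,shift=4)
        e+=np.abs(cv2.resize(im,(560,420),interpolation=cv2.INTER_AREA)/255.-m).sum()/m.sum()
    return e
p0=np.r_[exp,h,0.];sx=np.vstack([p0]+[p0+np.eye(5)[i]*d for i,d in enumerate((.01,.01,.01,.08,.08))])
o=minimize(f,p0,method="Nelder-Mead",options=dict(initial_simplex=sx,xatol=2e-4,fatol=1e-4,maxiter=600));p=o.x
print("rod mid",p[:3].round(4),"heading",np.degrees(p[3]).round(2),"pitch up",np.degrees(p[4]).round(2),"cost",round(o.fun,3))
d=Q.T@(p[:3]-tcp);print("rod mid in tool",d.round(4),"tool yaw",np.degrees(h).round(2))
E
python3 rod.py; python3 need.py 0.515 -0.21 0.10 96.1
```

```text
time: 10.32
ee_pos: [0.5194, -0.2084, 0.0993]
eef_rot: [0.67, 0.742, -0.0, -0.001]
ft_force: [-1.1, -0.1, -2.7]
width: 0.0298
grip_force: 50.0
top 64.0 [266.8 236.7] [271.9 236.4]
side 157.0 [297.5 199.2] [296.8 200.8]
rod mid [ 0.5091 -0.131   0.1031] heading 96.59 pitch up 1.37 cost 2.257
rod mid in tool [ 0.0781 -0.0024 -0.0037] tool yaw 95.87
t 10.4167 pos [ 0.5188 -0.2118  0.1005] yaw 95.66 tilt [-0.    -0.001] F [-0.  -0.6 -2.7] w 0.0297 g 50.0 j7 0.57
tool delta [ 0.0022 -0.0036  0.0005] norm 0.0043 turn -0.0077 rows 1.0 1.0
```

View pics/rod_s.png

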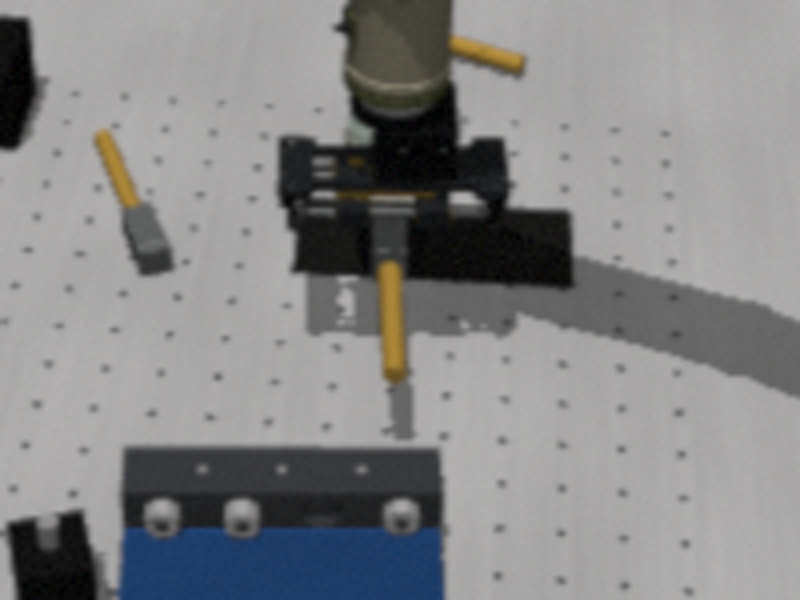

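The side crop shows the rod level, with its tip at (395,375), heading toward bore 4, whose bar end is at (402,518). I'll check the lateral alignment against the bar ends in the same image.

```bash
python3 - <<'E'
from h import *
c=cam("side");g=cv2.cvtColor(c["img"],cv2.COLOR_RGB2HSV)
sub=c["img"][238:262,225:320].astype(float).min(2);m=(sub>95).astype(np.uint8)
k,l,st,ce=cv2.connectedComponentsWithStats(m)
b=np.array([.5856,.0225]);th=1.678;ex=np.array([np.cos(th),np.sin(th)]);ey=np.array([-np.sin(th),np.cos(th)])
for i in range(1,k):
    if st[i,4]<12: continue
    u=ce[i]+[225,238];P=ray(c,*u,.055)
    print(u.round(1),st[i,4],P.round(4),"block x,y",((P[:2]-b)@ex).round(4),((P[:2]-b)@ey).round(4))
hsv=g;m=((hsv[...,0]>8)&(hsv[...,0]<32)&(hsv[...,1]>120)&(hsv[...,2]>50));m[:,:285]=0;m[:,315:]=0;m[:180]=0
s=r.read_state()
for v in range(184,216,3):
    u=np.nonzero(m[v])[0]
    if len(u)>2:
        P=ray(c,u.mean(),v,.1045);print(v,u.mean().round(1),P.round(4),"block x,y",((P[:2]-b)@ex).round(4),((P[:2]-b)@ey).round(4))
print(((s["ee_pos"][:2]-b)@ey).round(4),((s["ee_pos"][:2]-b)@ex).round(4))
E
```

```text
[227.3 249.2] 135 [0.7113 0.0709 0.055 ] block x,y 0.0346 -0.1302
[314.9 249.5] 221 [0.4412 0.0424 0.055 ] block x,y 0.0353 0.1414
[239.9 247.2] 38 [0.674  0.0583 0.055 ] block x,y 0.0262 -0.0917
[259.6 247.6] 44 [0.6128 0.0534 0.055 ] block x,y 0.0278 -0.0303
[299.6 247.4] 38 [0.4891 0.0389 0.055 ] block x,y 0.0266 0.0942
187 296.5 [ 0.5164 -0.19    0.1045] block x,y -0.2039 0.0915
190 297.0 [ 0.5137 -0.1748  0.1045] block x,y -0.1885 0.0926
193 297.0 [ 0.5126 -0.1596  0.1045] block x,y -0.1732 0.092
196 297.5 [ 0.51   -0.1448  0.1045] block x,y -0.1582 0.0931
199 297.5 [ 0.509  -0.1299  0.1045] block x,y -0.1434 0.0925
202 297.5 [ 0.508  -0.1153  0.1045] block x,y -0.1287 0.0919
205 298.0 [ 0.5054 -0.1011  0.1045] block x,y -0.1143 0.093
208 298.0 [ 0.5044 -0.0868  0.1045] block x,y -0.1 0.0924
211 298.0 [ 0.5035 -0.0727  0.1045] block x,y -0.0859 0.0918
214 298.0 [ 0.5026 -0.0588  0.1045] block x,y -0.072 0.0913
0.0916 -0.2264
```

Bars lie at block y -92, -30 and +94 mm. The rod tracks y = +92.3 mm, parallel to the bore. Lowering, then pushing bar 4.

```bash

python3 -m pendant '[[0,-0.0008,0.025,0],[0,0,0.025,0],[0,0,0,0],[0.02,0,0,0],[0.02,0,0,0],[0,0,0,0]]'
python3 -m pendant '[[0.015,0,0,0],[0.015,0,0,0],[0,0,0,0]]'
python3 -m pendant '[[0.015,0,0,0],[0.015,0,0,0],[0.01,0,0,0],[0,0,0,0],[0,0,0,0]]'
python3 need.py 0.484 0.098 0.05 96.1
```

```text
time: 10.97
ee_pos: [0.5147, -0.1685, 0.0514]
eef_rot: [0.67, 0.742, 0.001, -0.001]
ft_force: [0.6, -0.2, -3.4]
width: 0.0296
grip_force: 50.0
time: 11.22
ee_pos: [0.5118, -0.1397, 0.0516]
eef_rot: [0.67, 0.742, 0.001, -0.0]
ft_force: [-0.3, 0.3, -2.9]
width: 0.0293
grip_force: 50.0
time: 11.63
ee_pos: [0.5077, -0.1022, 0.0511]
eef_rot: [0.67, 0.742, 0.0, 0.0]
ft_force: [0.8, 0.2, -3.9]
width: 0.0299
grip_force: 50.0
t 11.6333 pos [ 0.5077 -0.1022  0.0511] yaw 95.83 tilt [-0.     0.001] F [ 0.8  0.2 -3.9] w 0.0299 g 50.0 j7 0.37
tool delta [ 0.2016 -0.0032  0.0011] norm 0.2016 turn -0.0047 rows 6.0 1.0
```

```bash
python3 - <<'E'
from h import *
c=cam("side");save(c,"p4.png",(200,190,340,300),5)
E
```

```text
(no output)
```

View pics/p4.png

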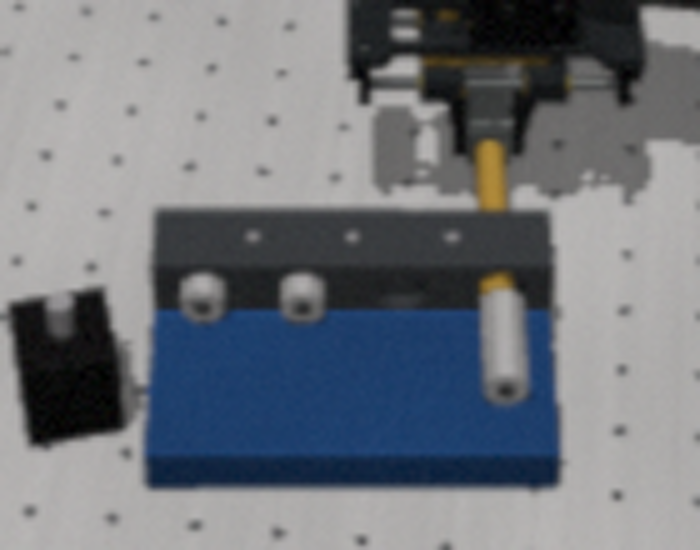

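The crop shows bar 4 fully out on the shelf at (505,340), with the brass tip showing behind it at (497,283). Retracting and moving to bore 2.

```bash

python3 -m pendant '[[-0.02,0,0,0],[-0.03,0,0,0],[-0.03,0,0,0],[-0.03,0,0,0],[0,0,0,0],[0,0.03,0,0],[0,0.03,0,0],[0,0.03,0,0]]'
python3 -m pendant '[[0,0.03,0,0],[0,0,0,0],[0,0,0,0]]'
python3 need.py 0.6407 -0.1993 0.0505 96.1
```

```text
time: 12.35
ee_pos: [0.6088, -0.2034, 0.0507]
eef_rot: [0.671, 0.741, -0.0, 0.0]
ft_force: [0.1, 0.1, -3.2]
width: 0.0297
grip_force: 50.0
time: 12.6
ee_pos: [0.6387, -0.1995, 0.0498]
eef_rot: [0.67, 0.742, -0.001, 0.0]
ft_force: [-1.3, 0.4, -4.3]
width: 0.0293
grip_force: 50.0
t 12.6 pos [ 0.6387 -0.1995  0.0498] yaw 95.86 tilt [-0.001 -0.001] F [-1.3  0.4 -4.3] w 0.0293 g 50.0 j7 0.56
tool delta [-0.      0.002  -0.0007] norm 0.0021 turn -0.0043 rows 1.0 1.0
```

```bash

python3 -m pendant '[[0,0.002,-0.0005,-0.004],[0.02,0,0,0],[0.02,0,0,0],[0.01,0,0,0],[0,0,0,0]]'
python3 -m pendant '[[0.012,0,0,0],[0.015,0,0,0],[0.015,0,0,0],[0.018,0,0,0],[0,0,0,0],[0,0,0,0]]'
python3 need.py 0.6290 -0.0900 0.0505 96.1
python3 - <<'E'
from h import *
c=cam("side");save(c,"p2.png",(200,190,340,300),5)
E
```

```text
time: 13.02
ee_pos: [0.6343, -0.1464, 0.0511]
eef_rot: [0.668, 0.744, 0.001, -0.001]
ft_force: [0.4, 1.0, -3.8]
width: 0.0295
grip_force: 50.0
time: 13.52
ee_pos: [0.6283, -0.0866, 0.0509]
eef_rot: [0.668, 0.744, 0.0, -0.001]
ft_force: [0.1, 0.2, -2.2]
width: 0.0295
grip_force: 50.0
t 13.5167 pos [ 0.6283 -0.0866  0.0509] yaw 96.23 tilt [ 0.001 -0.   ] F [ 0.1  0.2 -2.2] w 0.0295 g 50.0 j7 0.38
tool delta [-0.0035  0.0003  0.0004] norm 0.0035 turn 0.0023 rows 1.0 1.0
```

View pics/p2.png

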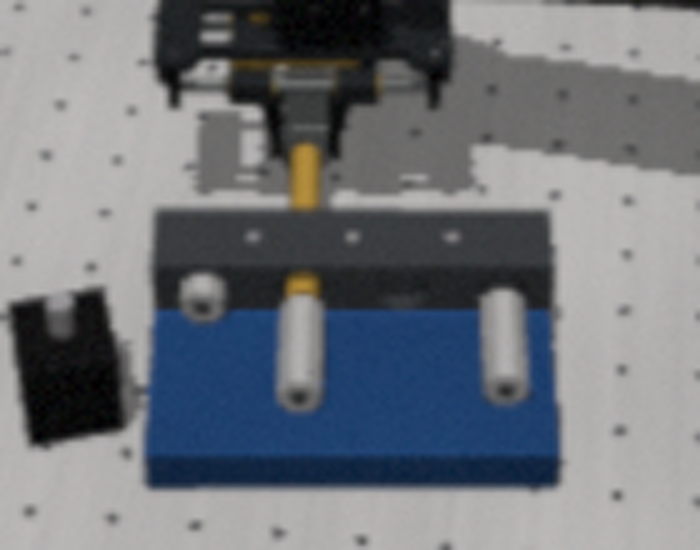

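Bar 2 is out at (300,350), and bore 3 shows empty at (405,300). Bore 1 is next.

```bash

python3 -m pendant '[[-0.02,0,0,0],[-0.03,0,0,0],[-0.03,0,0,0],[-0.033,0,0,0],[0,0,0,0],[0,0.03,0,0],[0,0.031,0,0],[0,0,0,0]]'
python3 -m pendant '[[0,0,0,0]]' >/dev/null
python3 need.py 0.7018 -0.1927 0.0505 96.1
```

```text
time: 14.23
ee_pos: [0.7051, -0.1931, 0.0503]
eef_rot: [0.668, 0.744, 0.001, 0.001]
ft_force: [0.5, 1.4, -3.8]
width: 0.0298
grip_force: 50.0
t 14.3167 pos [ 0.7017 -0.1949  0.0502] yaw 96.11 tilt [-0. -0.] F [-1.  -0.4 -2.2] w 0.0296 g 50.0 j7 0.53
tool delta [ 0.0021  0.0003 -0.0003] norm 0.0022 turn 0.0001 rows 1.0 1.0
```

```bash

python3 -m pendant '[[0.02,0,0,0],[0.02,0,0,0],[0.012,0,0,0],[0,0,0,0]]'
python3 -m pendant '[[0.012,0,0,0],[0.015,0,0,0],[0.015,0,0,0],[0.018,0,0,0],[0,0,0,0],[0,0,0,0]]'
python3 need.py 0.690 -0.083 0.0505 96.1
python3 - <<'E'
from h import *
c=cam("side");save(c,"p1.png",(200,190,340,300),5)
E
```

```text
time: 14.65
ee_pos: [0.6953, -0.1398, 0.0509]
eef_rot: [0.668, 0.745, 0.001, -0.001]
ft_force: [0.7, 1.0, -4.0]
width: 0.0297
grip_force: 50.0
time: 15.15
ee_pos: [0.6891, -0.081, 0.051]
eef_rot: [0.668, 0.744, 0.0, -0.0]
ft_force: [-0.6, -0.4, -3.1]
width: 0.0296
grip_force: 50.0
t 15.15 pos [ 0.6891 -0.081   0.051 ] yaw 96.23 tilt [0.001 0.   ] F [-0.6 -0.4 -3.1] w 0.0296 g 50.0 j7 0.37
tool delta [-0.0021  0.0007  0.0005] norm 0.0022 turn 0.0022 rows 1.0 1.0
```

View pics/p1.png

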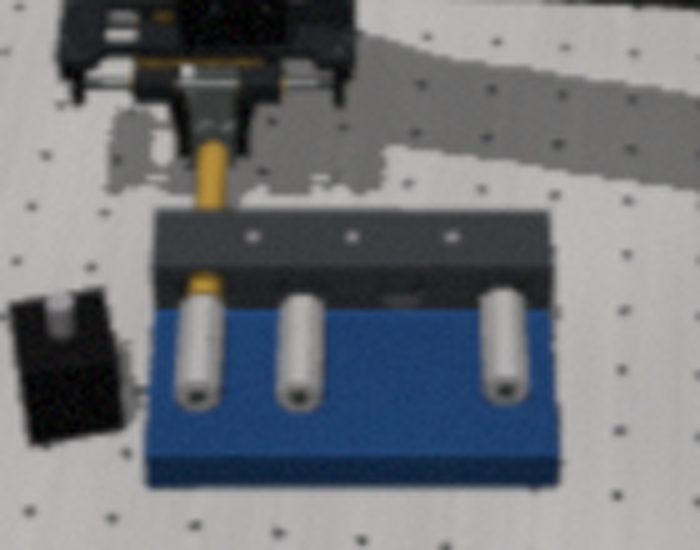

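All three bars are on the shelf and clear of the block. Taking the drift back to the mat.

```bash

python3 -m pendant '[[-0.02,0,0,0],[-0.03,0,0,0],[-0.03,0,0,0],[-0.035,0,0,0],[0,0,0,0],[0,0,-0.035,0],[0,0,-0.035,0],[0,0,-0.02,0]]'
python3 need.py 0.4346 -0.3555 0.14 1.2
```

```text
time: 15.87
ee_pos: [0.7018, -0.2001, 0.1448]
eef_rot: [0.67, 0.743, 0.0, 0.002]
ft_force: [0.7, -0.6, -2.0]
width: 0.0294
grip_force: 50.0
t 15.8667 pos [ 0.7018 -0.2001  0.1448] yaw 95.94 tilt [-0.002  0.003] F [ 0.7 -0.6 -2. ] w 0.0294 g 50.0 j7 0.51
tool delta [-0.1269 -0.2819  0.0042] norm 0.3091 turn 1.6536 rows 8.0 14.0
```

```bash

python3 -m pendant '[[-0.0158,-0.0352,0,0],[-0.0158,-0.0352,0,0],[-0.0158,-0.0352,0,0],[-0.0158,-0.0352,0,0],[-0.0158,-0.0352,0,0],[-0.0158,-0.0352,0,0],[-0.0158,-0.0352,0,0],[-0.0158,-0.0352,0,0]]' >/dev/null
python3 -m pendant '[[0,0,0,0.118],[0,0,0,0.118],[0,0,0,0.118],[0,0,0,0.118],[0,0,0,0.118],[0,0,0,0.118],[0,0,0,0.118],[0,0,0,0.118]]' >/dev/null
python3 -m pendant '[[0,0,0,0.118],[0,0,0,0.118],[0,0,0,0.118],[0,0,0,0.118],[0,0,0,0.118],[0,0,0,0.118],[0,0,0,0],[0,0,0,0]]'
python3 need.py 0.4346 -0.3555 0.0195 1.2
python3 - <<'E'
from h import *
c=cam("top")
for n in("top","side"):
    c=cam(n)
    o=r.outline_of("mat",n);print(n,[(round(q["score"],2),np.round(q["bbox"]).tolist()) for q in o])
    save(c,"mat_%s.png"%n,(240,140,400,300) if n=="side" else (270,170,390,310),4)
    for P in([.3516,-.41],[.3516,-.3],[.6116,-.41],[.6116,-.3]): print(proj(c,[*P,.004]).round(1))
E
```

```text
time: 17.87
ee_pos: [0.4341, -0.3541, 0.1411]
eef_rot: [1.0, 0.014, -0.0, 0.0]
ft_force: [-0.6, 0.5, -3.4]
width: 0.0294
grip_force: 50.0
t 17.8667 pos [ 0.4341 -0.3541  0.1411] yaw 1.55 tilt [-0.  0.] F [-0.6  0.5 -3.4] w 0.0294 g 50.0 j7 -0.67
tool delta [0.0005 0.0014 0.1216] norm 0.1216 turn 0.0062 rows 4.0 1.0
top [(0.59, [330.0, 231.0, 26.0, 34.0]), (0.47, [124.0, 241.0, 20.0, 35.0])]
[342.3 280.1]
[314.5 279.4]
[342.2 215. ]
[315.  214.4]
side [(0.75, [308.0, 180.0, 70.0, 23.0]), (0.24, [270.0, 259.0, 83.0, 58.0])]
[342.4 172.7]
[342.4 191.6]
[274.8 167.9]
[271.8 186.4]
```

View pics/mat_side.png

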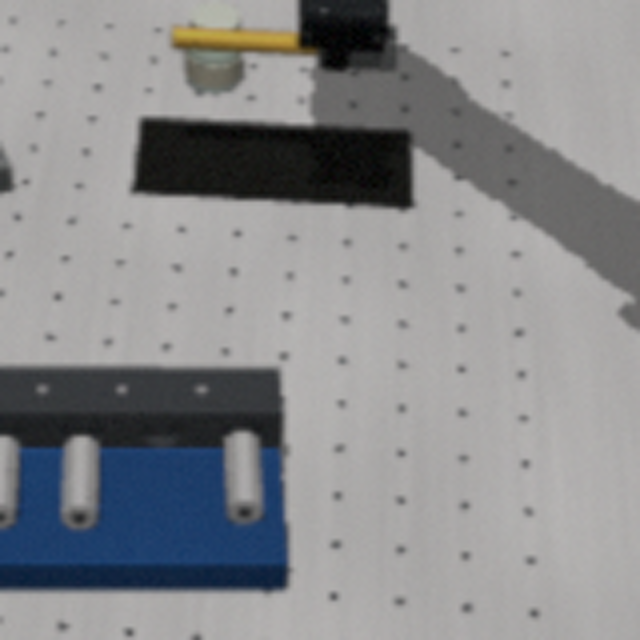

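The mat is clear in the crop, with corners (142,118), (412,130), (412,207) and (133,192), which match the prediction. Putting the drift down.

```bash

python3 -m pendant '[[0,0.0014,0.035,0.006],[0,0,0.035,0],[0,0,0.03,0],[0,0,0.014,0],[0,0,0.006,0],[0,0,0.001,0],[0,0,0,0]]'
python3 need.py 0.4346 -0.3555 0.0188 1.2
```

```text
time: 18.7
ee_pos: [0.4352, -0.3558, 0.0212]
eef_rot: [1.0, 0.009, 0.001, 0.0]
ft_force: [1.2, -1.5, -2.9]
width: 0.0296
grip_force: 50.0
t 18.7 pos [ 0.4352 -0.3558  0.0212] yaw 1.06 tilt [0.001 0.001] F [ 1.2 -1.5 -2.9] w 0.0296 g 50.0 j7 -0.56
tool delta [-0.0006 -0.0004  0.0024] norm 0.0025 turn -0.0024 rows 1.0 1.0
```

```bash

python3 -m pendant '[[0,0,0.002,0],[0,0,0,0],[0,0,0,0]]'
python3 -m pendant '[[0,0,0,0],[0,0,0,0],[0,0,0,0],[0,0,0,0],[0,0,0,0],[0,0,-0.015,0],[0,0,-0.035,0],[0,0,-0.035,0]]' 0.65
python3 -m pendant '[[0,0,-0.035,0],[0,0,-0.035,0],[0,0,0,0]]'
cat > md.py <<'E'
from h import *
for n in("top","side"):
    c=cam(n);o=[q for q in r.outline_of("drift",n) if np.hypot(*(np.array(q["bbox"][:2])-proj(c,[.48,-.355,.02])))<20]
    if o: print(n,o[0]["score"],np.round(o[0]["bbox"]),*[np.round(v,4) for v in fit(M["drift"],[(c,o[0]["mask"].astype(float))],[.417,-.355,.02])])
b=np.array([.5856,.0225]);th=1.678;ex=np.array([np.cos(th),np.sin(th)]);ey=np.array([-np.sin(th),np.cos(th)])
c=cam("side")
for o in r.outline_of("bar1","side"):
    if o["score"]<.3: continue
    m=o["mask"];v,u=np.nonzero(m);P=ray(c,u.mean(),v.mean(),.052);p=P[:2]-b
    g=b+ex*.065+ey*(p@ey)
    x,f=fit(M["bar"],[(c,m.astype(float))],[g[0],g[1],th])
    print("bar",round(o["score"],2),np.round(o["bbox"]),x.round(4),round(f,3),"blk",((x[:2]-b)@ex).round(4),((x[:2]-b)@ey).round(4))
E
python3 md.py; python3 need.py 0.485 0.078 0.2 96
```

```text
time: 18.95
ee_pos: [0.4352, -0.3553, 0.0189]
eef_rot: [1.0, 0.009, 0.001, 0.0]
ft_force: [-0.1, 0.5, -3.1]
width: 0.0298
grip_force: 50.0
time: 19.62
ee_pos: [0.4335, -0.3547, 0.1032]
eef_rot: [1.0, 0.009, -0.001, -0.0]
ft_force: [1.7, 0.1, 1.0]
width: 0.0562
grip_force: 0.0
time: 19.87
ee_pos: [0.4364, -0.3575, 0.1793]
eef_rot: [1.0, 0.009, 0.004, 0.002]
ft_force: [0.6, -0.1, 0.4]
width: 0.0566
grip_force: 0.0
top 0.7 [330. 233.   5.  25.] [ 0.521  -0.3518 -0.0407] 2.0241
side 0.95 [311. 179.  53.  13.] [ 0.4154 -0.3574  0.0047] 0.2883
bar 0.75 [260. 261.   8.  20.] [0.6092 0.0969 1.6855] 0.08 blk 0.0715 -0.0314
bar 0.69 [237. 262.  12.  22.] [0.6686 0.1032 1.6637] 0.135 blk 0.0714 -0.0912
bar 0.55 [302. 260.   6.  21.] [0.4867 0.0799 1.6856] 0.098 blk 0.0677 0.0922
t 20.1667 pos [ 0.4339 -0.3546  0.1718] yaw 1.06 tilt [-0.002 -0.001] F [ 0.2 -1.  -0.6] w 0.0565 g 0.0 j7 -0.7
tool delta [ 0.059  -0.4316 -0.0279] norm 0.4365 turn -1.657 rows 11.0 14.0
```

Drift is back on the mat at (0.415, -0.357), and all three bars are located. On to bar 4.

```bash

python3 -m pendant '[[0.005,-0.039,0,0],[0.005,-0.039,0,0],[0.005,-0.039,0,0],[0.005,-0.039,0,0],[0.005,-0.039,0,0],[0.005,-0.039,0,0],[0.005,-0.039,0,0],[0.005,-0.039,0,0]]' >/dev/null
python3 -m pendant '[[0.005,-0.039,0,0],[0.005,-0.039,0,0],[0.005,-0.039,0,0],[0,0,0,-0.118],[0,0,0,-0.118],[0,0,0,-0.118],[0,0,0,-0.118],[0,0,0,-0.118]]' >/dev/null
python3 -m pendant '[[0,0,0,-0.118],[0,0,0,-0.118],[0,0,0,-0.118],[0,0,0,-0.118],[0,0,0,-0.118],[0,0,0,-0.118],[0,0,0,-0.118],[0,0,0,-0.118]]' >/dev/null
python3 -m pendant '[[0,0,0,-0.118],[0,0,0,0],[0,0,0,0]]'
python3 need.py 0.4862 0.080 0.048 96.1
```

```text
time: 22.42
ee_pos: [0.4812, 0.0746, 0.1723]
eef_rot: [0.672, 0.74, -0.001, -0.0]
ft_force: [0.1, 0.2, 0.2]
width: 0.0569
grip_force: 0.0
t 22.4167 pos [0.4812 0.0746 0.1723] yaw 95.49 tilt [-0.001 -0.001] F [0.1 0.2 0.2] w 0.0569 g 0.0 j7 -0.11
tool delta [0.0049 0.0057 0.1243] norm 0.1245 turn -0.0106 rows 4.0 1.0
```

```bash

python3 -m pendant '[[0.005,0.0057,0.03,-0.01],[0,0,0.035,0],[0,0,0.035,0],[0,0,0.018,0],[0,0,0.005,0],[0,0,0,0]]'
python3 -m pendant '[[0,0,0,0],[0,0,0,0],[0,0,0,0],[0,0,0,0],[0,0,0,0],[0,0,0,0],[0,0,0,0],[0,0,0,0]]' 0.15 30
python3 need.py 0.355 0.294 0.14 180
```

```text
time: 22.92
ee_pos: [0.4857, 0.0799, 0.0489]
eef_rot: [0.668, 0.744, -0.002, -0.001]
ft_force: [-0.1, 0.4, 1.2]
width: 0.0567
grip_force: 0.0
time: 23.58
ee_pos: [0.487, 0.0806, 0.0505]
eef_rot: [0.667, 0.745, 0.0, -0.0]
ft_force: [-2.0, -0.3, 5.7]
width: 0.0253
grip_force: 30.0
t 23.5833 pos [0.487  0.0806 0.0505] yaw 96.28 tilt [0. 0.] F [-2.  -0.3  5.7] w 0.0253 g 30.0 j7 0.02
tool delta [ 0.2266 -0.1078 -0.0895] norm 0.2664 turn -1.4611 rows 7.0 13.0
```

```bash

python3 -m pendant '[[0,0,-0.03,0],[0,0,-0.035,0],[0,0,-0.035,0],[0,0,-0.02,0],[0,0,0,0]]'
python3 - <<'E'
from h import *
for n,bx in(("top",(130,190,210,320)),("side",(240,290,390,360))):
    c=cam(n);save(c,"rail_%s.png"%n,bx,5)
    g=c["img"].astype(int).sum(2)/3
    # predicted edges, and bright ridge centre along the rail
    for X in np.arange(.30,.60,.05):
        a,b=proj(c,[X,.27,.08]),proj(c,[X,.32,.08])
        t=np.linspace(0,1,101);L=a+(b-a)*t[:,None]
        v=cv2.remap(g.astype(np.float32),L[:,0].astype(np.float32)[None],L[:,1].astype(np.float32)[None],cv2.INTER_CUBIC)[0]
        print(n,round(X,2),v[::5].astype(int).tolist())
E
```

```text
time: 24.0
ee_pos: [0.4889, 0.0808, 0.1742]
eef_rot: [0.667, 0.745, 0.003, 0.001]
ft_force: [0.6, 0.2, -0.3]
width: 0.0257
grip_force: 30.0
top 0.3 [68, 71, 71, 70, 73, 83, 110, 138, 153, 159, 159, 158, 154, 154, 159, 157, 156, 160, 156, 154, 158]
top 0.35 [155, 157, 155, 149, 136, 126, 129, 142, 154, 154, 155, 156, 155, 154, 153, 152, 151, 152, 154, 154, 151]
top 0.4 [155, 160, 159, 154, 135, 119, 117, 129, 145, 154, 155, 153, 154, 150, 149, 152, 154, 155, 157, 160, 160]
top 0.45 [156, 161, 161, 152, 139, 124, 118, 127, 143, 154, 158, 155, 150, 149, 152, 155, 158, 160, 160, 157, 158]
top 0.5 [156, 154, 153, 147, 138, 124, 121, 133, 146, 156, 158, 158, 156, 155, 155, 155, 156, 160, 165, 166, 159]
top 0.55 [79, 86, 85, 84, 85, 89, 105, 126, 139, 150, 155, 157, 157, 157, 157, 159, 161, 161, 162, 162, 156]
side 0.3 [166, 167, 166, 167, 167, 164, 156, 147, 141, 140, 140, 140, 136, 115, 91, 88, 111, 146, 141, 94, 57]
side 0.35 [170, 170, 170, 171, 169, 159, 148, 142, 140, 139, 139, 140, 138, 106, 84, 86, 113, 149, 144, 120, 103]
side 0.4 [173, 172, 173, 174, 172, 169, 157, 147, 141, 137, 138, 139, 130, 112, 93, 86, 109, 147, 160, 136, 111]
side 0.45 [178, 178, 175, 177, 178, 168, 152, 143, 140, 140, 140, 141, 147, 125, 93, 87, 102, 143, 154, 124, 109]
side 0.5 [172, 172, 172, 172, 171, 171, 163, 150, 142, 141, 141, 139, 133, 114, 94, 83, 95, 129, 157, 148, 117]
side 0.55 [172, 172, 173, 172, 172, 168, 154, 145, 141, 140, 142, 142, 147, 138, 105, 87, 98, 133, 155, 124, 75]
```

```bash
python3 - <<'E'
import cv2,numpy as np
a=cv2.imread("pics/rail_top.png");b=cv2.imread("pics/rail_side.png")
a=cv2.resize(cv2.rotate(a,cv2.ROTATE_90_CLOCKWISE),None,fx=1,fy=.6)if 0 else cv2.resize(a,(246,400))
b=cv2.resize(b,(550,257));o=np.zeros((400,800,3),np.uint8);o[:400,:246]=a;o[:257,250:]=b;cv2.imwrite("pics/rail.png",o)
E
```

```text
(no output)
```

View pics/rail.png

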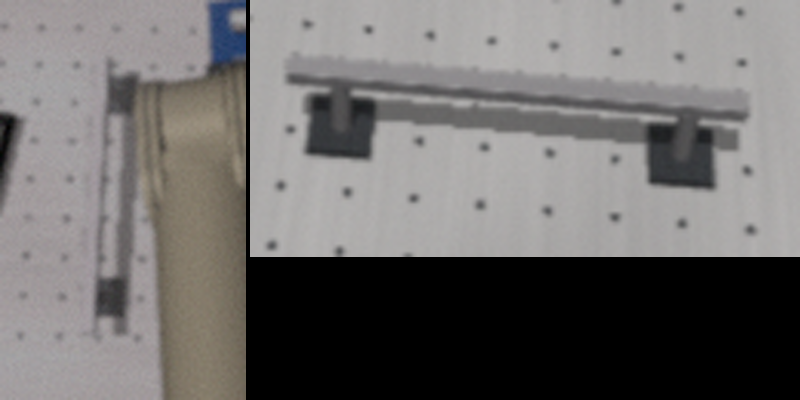

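The rail crop shows a bright top face from (286,62) to (749,98), with its side face dark below. The edge profile puts its centreline at y≈0.2943 with yaw≈0, agreeing with the fit. Carrying bar 4 there.

```bash

python3 need.py 0.355 0.2942 0.16 180.2
python3 -m pendant '[[0.03,-0.0154,0,0],[0.0323,-0.0154,0,0],[0.0323,-0.0154,0,0],[0.0323,-0.0154,0,0],[0.0323,-0.0154,0,0],[0.0323,-0.0154,0,0],[0.0323,-0.0154,0,0],[0,0,0,0]]' >/dev/null
python3 -m pendant '[[0,0,0,-0.118],[0,0,0,-0.118],[0,0,0,-0.118],[0,0,0,-0.118],[0,0,0,-0.118],[0,0,0,-0.118],[0,0,0,-0.118],[0,0,0,-0.118]]' >/dev/null
python3 -m pendant '[[0,0,0,-0.118],[0,0,0,-0.118],[0,0,0,-0.118],[0,0,0,-0.118],[0,0,0,0],[0,0,0,0]]'
python3 need.py 0.355 0.2942 0.0965 180.2
```

```text
t 24.1 pos [0.4869 0.0806 0.1702] yaw 96.3 tilt [0.001 0.001] F [-0.3  0.4 -1.5] w 0.0256 g 30.0 j7 -0.09
tool delta [ 0.2267 -0.1076  0.0103] norm 0.2512 turn -1.4643 rows 7.0 13.0
time: 25.93
ee_pos: [0.3547, 0.2904, 0.1688]
eef_rot: [0.024, 1.0, -0.001, -0.001]
ft_force: [-0.5, -0.1, -1.3]
width: 0.026
grip_force: 30.0
t 25.9333 pos [0.3547 0.2904 0.1688] yaw 177.2 tilt [ 0.001 -0.002] F [-0.5 -0.1 -1.3] w 0.026 g 30.0 j7 0.74
tool delta [-0.0002  0.0039  0.0723] norm 0.0724 turn -0.0524 rows 2.0 1.0
```

```bash

python3 -m pendant '[[0,0.004,0.02,-0.052],[0,0,0.025,0],[0,0,0.018,0],[0,0,0.005,0],[0,0,0.003,0],[0,0,0,0],[0,0,0,0]]'
python3 need.py 0.355 0.2942 0.0955 180.2
```

```text
time: 26.52
ee_pos: [0.3557, 0.2954, 0.0999]
eef_rot: [-0.003, 1.0, 0.0, 0.0]
ft_force: [0.9, -0.4, 0.2]
width: 0.0253
grip_force: 30.0
t 26.5167 pos [0.3557 0.2954 0.0999] yaw -179.68 tilt [-0.001  0.001] F [ 0.9 -0.4  0.2] w 0.0253 g 30.0 j7 0.82
tool delta [ 0.0007 -0.0012  0.0044] norm 0.0046 turn 0.0022 rows 1.0 1.0
```

```bash

python3 -m pendant '[[0,-0.001,0.002,0],[0,0,0,0],[0,0,0,0]]'
python3 -m pendant '[[0,0,0.0015,0],[0,0,0,0],[0,0,0,0]]'
python3 need.py 0.355 0.2942 0.0955 180.2
```

```text
time: 26.77
ee_pos: [0.3555, 0.2942, 0.0975]
eef_rot: [-0.003, 1.0, 0.0, 0.0]
ft_force: [-1.0, -1.0, -0.7]
width: 0.026
grip_force: 30.0
time: 27.02
ee_pos: [0.3553, 0.2941, 0.0956]
eef_rot: [-0.003, 1.0, 0.0, 0.0]
ft_force: [-0.2, -1.3, -0.5]
width: 0.0257
grip_force: 30.0
t 27.0167 pos [0.3553 0.2941 0.0956] yaw -179.61 tilt [-0.  0.] F [-0.2 -1.3 -0.5] w 0.0257 g 30.0 j7 0.83
tool delta [0.0003 0.0001 0.0001] norm 0.0003 turn 0.0034 rows 1.0 1.0
```

```bash

python3 -m pendant '[[0,0,0.001,0],[0,0,0,0],[0,0,0,0]]' | egrep "ee_pos|ft"
python3 -m pendant '[[0,0,0.001,0],[0,0,0,0],[0,0,0,0]]' | egrep "ee_pos|ft"
```

```text
ee_pos: [0.3553, 0.2941, 0.0954]
ft_force: [-3.9, -3.0, 12.3]
ee_pos: [0.3554, 0.2941, 0.0953]
ft_force: [-9.7, -7.9, 26.1]
```

```bash

python3 -m pendant '[[0,0,-0.0018,0],[0,0,0,0],[0,0,0,0]]' | egrep "ee_pos|ft"
python3 -m pendant '[[0,0,0,0],[0,0,0,0],[0,0,0,0],[0,0,0,0],[0,0,0,0],[0,0,-0.02,0],[0,0,-0.035,0],[0,0,-0.03,0]]' 0.55
python3 -m pendant '[[0,0,0,0]]' >/dev/null
python3 - <<'E'
from h import *
c=cam("side");save(c,"r4.png",(240,240,390,360),5)
E
python3 need.py 0.6095 0.094 0.174 96.1
```

```text
ee_pos: [0.3554, 0.2942, 0.0955]
ft_force: [-1.4, -0.4, 3.9]
time: 28.43
ee_pos: [0.355, 0.2936, 0.1814]
eef_rot: [-0.003, 1.0, -0.001, -0.0]
ft_force: [0.4, 0.8, 1.0]
width: 0.048
grip_force: 0.0
t 28.5667 pos [0.3565 0.2953 0.1832] yaw -179.61 tilt [-0.003  0.005] F [-0.4  0.2 -0. ] w 0.0479 g 0.0 j7 0.79
tool delta [-0.2516 -0.2031  0.0091] norm 0.3235 turn 1.4712 rows 9.0 13.0
```

View pics/r4.png

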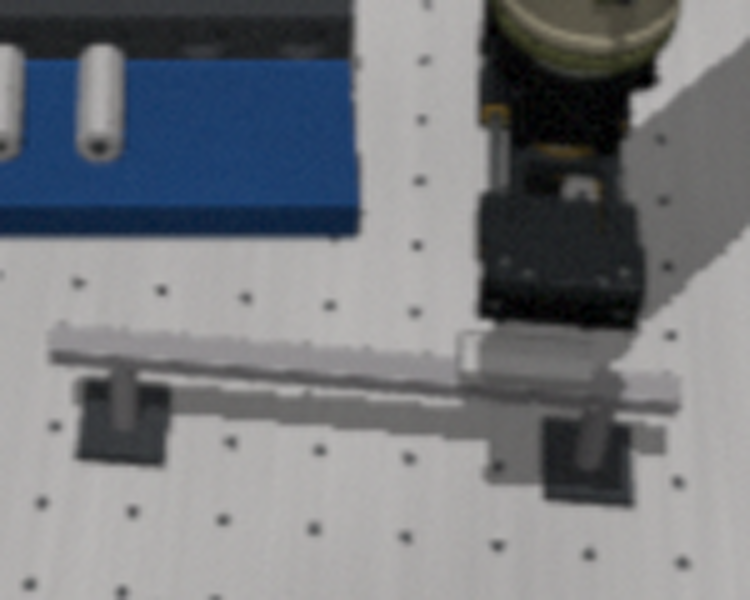

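Bar 4 lies lengthwise on the rail at (540,358) in the crop. Fetching bar 2.

```bash

python3 -m pendant '[[-0.028,-0.0226,0,0],[-0.028,-0.0226,0,0],[-0.028,-0.0226,0,0],[-0.028,-0.0226,0,0],[-0.028,-0.0226,0,0],[-0.028,-0.0226,0,0],[-0.028,-0.0226,0,0],[-0.028,-0.0226,0,0]]' 0.5 >/dev/null
python3 -m pendant '[[-0.028,-0.0226,0,0],[0,0,0,0.113],[0,0,0,0.113],[0,0,0,0.113],[0,0,0,0.113],[0,0,0,0.113],[0,0,0,0.113],[0,0,0,0.113]]' >/dev/null
python3 -m pendant '[[0,0,0,0.113],[0,0,0,0.113],[0,0,0,0.113],[0,0,0,0.113],[0,0,0,0.113],[0,0,0,0.113],[0,0,0,0],[0,0,0,0]]'
python3 need.py 0.6095 0.0960 0.05 96.3
```

```text
time: 30.57
ee_pos: [0.6083, 0.0924, 0.1795]
eef_rot: [0.666, 0.746, -0.001, -0.0]
ft_force: [0.3, 0.7, -0.4]
width: 0.0435
grip_force: 0.0
t 30.5667 pos [0.6083 0.0924 0.1795] yaw 96.43 tilt [-0.001 -0.001] F [ 0.3  0.7 -0.4] w 0.0435 g 0.0 j7 0.18
tool delta [0.0035 0.0017 0.1295] norm 0.1295 turn 0.0023 rows 4.0 1.0
```

```bash

python3 -m pendant '[[0.0035,0.0017,0.03,0],[0,0,0.035,0],[0,0,0.035,0],[0,0,0.022,0],[0,0,0.006,0],[0,0,0,0]]'
python3 -m pendant '[[0,0,0,0],[0,0,0,0],[0,0,0,0],[0,0,0,0],[0,0,0,0],[0,0,0,0],[0,0,0,0],[0,0,0,0]]' 0.15 30
python3 -m pendant '[[0,0,-0.03,0],[0,0,-0.035,0],[0,0,-0.035,0],[0,0,-0.025,0],[0,0,0,0]]'
python3 need.py 0.455 0.2942 0.174 180.2
```

```text
time: 31.07
ee_pos: [0.6089, 0.0957, 0.0508]
eef_rot: [0.667, 0.745, -0.001, -0.001]
ft_force: [-0.1, -1.0, 0.5]
width: 0.0434
grip_force: 0.0
time: 31.73
ee_pos: [0.6107, 0.0962, 0.0537]
eef_rot: [0.668, 0.745, 0.001, 0.0]
ft_force: [-2.0, 0.5, 6.9]
width: 0.0256
grip_force: 30.0
time: 32.15
ee_pos: [0.6125, 0.0959, 0.1832]
eef_rot: [0.668, 0.744, 0.004, 0.002]
ft_force: [0.9, -0.1, -1.7]
width: 0.0257
grip_force: 30.0
t 32.15 pos [0.6125 0.0959 0.1832] yaw 96.22 tilt [0.002 0.008] F [ 0.9 -0.1 -1.7] w 0.0257 g 30.0 j7 0.17
tool delta [ 0.2142 -0.1352  0.0085] norm 0.2534 turn -1.4657 rows 7.0 13.0
```

```bash

python3 -m pendant '[[0.0306,-0.0193,0,0],[0.0306,-0.0193,0,0],[0.0306,-0.0193,0,0],[0.0306,-0.0193,0,0],[0.0306,-0.0193,0,0],[0.0306,-0.0193,0,0],[0.0306,-0.0193,0,0],[0,0,0,0]]' >/dev/null
python3 -m pendant '[[0,0,0,-0.1145],[0,0,0,-0.1145],[0,0,0,-0.1145],[0,0,0,-0.1145],[0,0,0,-0.1145],[0,0,0,-0.1145],[0,0,0,-0.1145],[0,0,0,-0.1145]]' >/dev/null
python3 -m pendant '[[0,0,0,-0.1145],[0,0,0,-0.1145],[0,0,0,-0.1145],[0,0,0,-0.1145],[0,0,0,-0.1],[0,0,0,0],[0,0,0,0]]'
python3 need.py 0.455 0.2942 0.102 180.2
```

```text
time: 34.07
ee_pos: [0.4524, 0.294, 0.1771]
eef_rot: [-0.004, 1.0, 0.0, -0.0]
ft_force: [-0.1, 0.8, -0.8]
width: 0.0259
grip_force: 30.0
t 34.0667 pos [0.4524 0.294  0.1771] yaw -179.51 tilt [0. 0.] F [-0.1  0.8 -0.8] w 0.0259 g 30.0 j7 1.05
tool delta [-0.0026  0.0001  0.0751] norm 0.0752 turn 0.0051 rows 2.0 1.0
```

```bash

python3 -m pendant '[[-0.0026,0,0.02,0.005],[0,0,0.025,0],[0,0,0.02,0],[0,0,0.01,0],[0,0,0,0],[0,0,0,0]]' | egrep "ee_pos|ft"
python3 -m pendant '[[0,0,0.001,0],[0,0,0,0],[0,0,0,0]]' | egrep "ee_pos|ft"
python3 -m pendant '[[0,0,0.001,0],[0,0,0,0],[0,0,0,0]]' | egrep "ee_pos|ft"
python3 -m pendant '[[0,0,0.001,0],[0,0,0,0],[0,0,0,0]]' | egrep "ee_pos|ft"
```

```text
ee_pos: [0.4552, 0.2942, 0.1027]
ft_force: [0.5, 0.6, -0.2]
ee_pos: [0.4555, 0.2947, 0.1023]
ft_force: [0.5, -0.4, -1.1]
ee_pos: [0.4551, 0.2945, 0.1005]
ft_force: [-0.2, -0.3, -1.1]
ee_pos: [0.455, 0.2943, 0.0993]
ft_force: [0.7, -0.1, -1.2]
```

```bash

python3 -m pendant '[[0,0,0.001,0],[0,0,0,0],[0,0,0,0]]' | egrep "ee_pos|ft"
python3 -m pendant '[[0,0,0.0007,0],[0,0,0,0],[0,0,0,0]]' | egrep "ee_pos|ft"
```

```text
ee_pos: [0.4552, 0.2944, 0.0987]
ft_force: [-2.6, -1.2, 4.7]
ee_pos: [0.4552, 0.2944, 0.0986]
ft_force: [-5.3, -3.5, 14.0]
```

```bash

python3 -m pendant '[[0,0,-0.0008,0],[0,0,0,0],[0,0,0,0]]' | egrep "ee_pos|ft"
python3 -m pendant '[[0,0,0,0],[0,0,0,0],[0,0,0,0],[0,0,0,0],[0,0,0,0],[0,0,-0.02,0],[0,0,-0.035,0],[0,0,-0.03,0]]' 0.5
python3 -m pendant '[[0,0,0,0]]' >/dev/null
python3 need.py 0.6695 0.102 0.18 96.1
```

```text
ee_pos: [0.4552, 0.2945, 0.0987]
ft_force: [-0.9, -0.1, 5.4]
time: 36.73
ee_pos: [0.4548, 0.2939, 0.1844]
eef_rot: [-0.003, 1.0, -0.001, -0.0]
ft_force: [1.3, 0.6, -0.2]
width: 0.0436
grip_force: 0.0
t 36.8167 pos [0.4575 0.2956 0.1889] yaw -179.64 tilt [-0.006  0.006] F [0.2 0.7 0.6] w 0.0433 g 0.0 j7 1.05
tool delta [-0.2107 -0.195   0.009 ] norm 0.2873 turn 1.4706 rows 8.0 13.0
```

```bash

python3 -m pendant '[[-0.0263,-0.0244,0,0],[-0.0263,-0.0244,0,0],[-0.0263,-0.0244,0,0],[-0.0263,-0.0244,0,0],[-0.0263,-0.0244,0,0],[-0.0263,-0.0244,0,0],[-0.0263,-0.0244,0,0],[-0.0263,-0.0244,0,0]]' 0.45 >/dev/null
python3 -m pendant '[[0,0,0,0.113],[0,0,0,0.113],[0,0,0,0.113],[0,0,0,0.113],[0,0,0,0.113],[0,0,0,0.113],[0,0,0,0.113],[0,0,0,0.113]]' >/dev/null
python3 -m pendant '[[0,0,0,0.113],[0,0,0,0.113],[0,0,0,0.113],[0,0,0,0.113],[0,0,0,0.113],[0,0,0,0],[0,0,0,0]]'
python3 - <<'E'
from h import *
c=cam("side");save(c,"b1.png",(200,220,390,360),4)
E
python3 need.py 0.669 0.1020 0.051 95.9
```

```text
time: 38.73
ee_pos: [0.6668, 0.1007, 0.183]
eef_rot: [0.666, 0.746, -0.0, 0.0]
ft_force: [0.4, 0.1, 0.6]
width: 0.0394
grip_force: 0.0
t 38.7833 pos [0.6668 0.1007 0.1831] yaw 96.46 tilt [-0. -0.] F [0.3 0.  0.5] w 0.0392 g 0.0 j7 0.29
tool delta [0.0011 0.0024 0.1321] norm 0.1321 turn 0.0098 rows 4.0 1.0
```

View pics/b1.png

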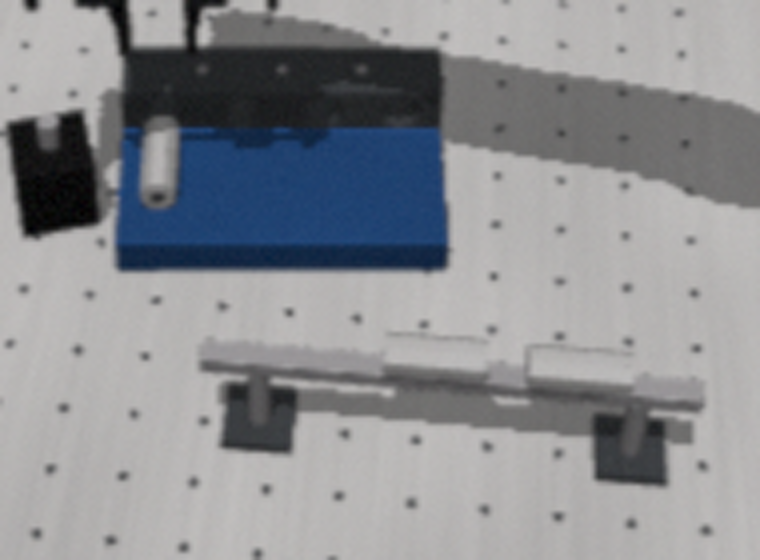

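Both bars lie on the rail at (437,353) and (580,365). Bar 1 sits at (160,163) on the shelf, with the slit unit at (55,170) beside it. Descending carefully on bar 1.

```bash

python3 -m pendant '[[0.001,0.0024,0.03,0.008],[0,0,0.035,0],[0,0,0.032,0],[0,0,0.02,0],[0,0,0.01,0],[0,0,0.005,0],[0,0,0,0]]'
python3 -m pendant '[[0,0,0,0],[0,0,0,0],[0,0,0,0],[0,0,0,0],[0,0,0,0],[0,0,0,0],[0,0,0,0],[0,0,0,0]]' 0.15 30
python3 -m pendant '[[0,0,-0.03,0],[0,0,-0.035,0],[0,0,-0.035,0],[0,0,-0.025,0],[0,0,0,0]]'
python3 need.py 0.555 0.2947 0.176 180.2
```

```text
time: 39.37
ee_pos: [0.6691, 0.1018, 0.0513]
eef_rot: [0.67, 0.742, -0.0, -0.0]
ft_force: [-0.5, -1.1, -0.1]
width: 0.0392
grip_force: 0.0
time: 40.03
ee_pos: [0.6698, 0.102, 0.0528]
eef_rot: [0.671, 0.742, 0.001, 0.001]
ft_force: [-0.9, -0.1, 6.5]
width: 0.0255
grip_force: 30.0
time: 40.45
ee_pos: [0.6713, 0.1013, 0.1825]
eef_rot: [0.671, 0.742, 0.003, 0.002]
ft_force: [-0.2, -0.6, -0.2]
width: 0.0258
grip_force: 30.0
t 40.45 pos [0.6713 0.1013 0.1825] yaw 95.76 tilt [0.001 0.008] F [-0.2 -0.6 -0.2] w 0.0258 g 30.0 j7 0.28
tool delta [ 0.2041 -0.0964  0.0059] norm 0.2258 turn -1.4737 rows 6.0 13.0
```

```bash

python3 -m pendant '[[0.034,-0.016,0,0],[0.034,-0.016,0,0],[0.034,-0.016,0,0],[0.034,-0.016,0,0],[0.034,-0.016,0,0],[0.034,-0.016,0,0],[0,0,0,0]]' >/dev/null
python3 -m pendant '[[0,0,0,-0.1145],[0,0,0,-0.1145],[0,0,0,-0.1145],[0,0,0,-0.1145],[0,0,0,-0.1145],[0,0,0,-0.1145],[0,0,0,-0.1145],[0,0,0,-0.1145]]' >/dev/null
python3 -m pendant '[[0,0,0,-0.1145],[0,0,0,-0.1145],[0,0,0,-0.1145],[0,0,0,-0.1145],[0,0,0,-0.1],[0,0,0,0],[0,0,0,0]]'
python3 need.py 0.555 0.2945 0.1005 180.2
```

```text
time: 42.28
ee_pos: [0.553, 0.2949, 0.1763]
eef_rot: [-0.0, 1.0, 0.0, -0.0]
ft_force: [-0.6, -0.5, -1.1]
width: 0.0257
grip_force: 30.0
t 42.2833 pos [0.553  0.2949 0.1763] yaw -179.97 tilt [0. 0.] F [-0.6 -0.5 -1.1] w 0.0257 g 30.0 j7 1.26
tool delta [-0.002  -0.0004  0.0758] norm 0.0758 turn -0.003 rows 2.0 1.0
```

```bash

python3 -m pendant '[[-0.002,0,0.02,-0.003],[0,0,0.025,0],[0,0,0.02,0],[0,0,0.01,0],[0,0,0,0],[0,0,0,0]]' | egrep "ee_pos|ft"
python3 -m pendant '[[0,0,0.0015,0],[0,0,0,0],[0,0,0,0]]' | egrep "ee_pos|ft"
python3 -m pendant '[[0,0,0.001,0],[0,0,0,0],[0,0,0,0]]' | egrep "ee_pos|ft"
python3 -m pendant '[[0,0,0.001,0],[0,0,0,0],[0,0,0,0]]' | egrep "ee_pos|ft"
```

```text
ee_pos: [0.5552, 0.2951, 0.1018]
ft_force: [-0.2, 0.3, -0.8]
ee_pos: [0.5554, 0.2955, 0.1009]
ft_force: [-0.1, -0.3, -0.4]
ee_pos: [0.5551, 0.2953, 0.0991]
ft_force: [0.2, 0.1, -0.1]
ee_pos: [0.555, 0.2952, 0.0979]
ft_force: [-0.3, 0.5, -1.1]
```

```bash

python3 -m pendant '[[0,0,0.0008,0],[0,0,0,0],[0,0,0,0]]' | egrep "ee_pos|ft"
python3 -m pendant '[[0,0,0.0005,0],[0,0,0,0],[0,0,0,0]]' | egrep "ee_pos|ft|grip"
```

```text
ee_pos: [0.5551, 0.2952, 0.0976]
ft_force: [-2.2, -0.6, 5.8]
ee_pos: [0.5551, 0.2952, 0.0976]
ft_force: [-5.0, -2.6, 10.0]
grip_force: 30.0
```

Contact. Releasing, lifting, and backing away for the final check.

```bash

python3 -m pendant '[[0,0,-0.0006,0],[0,0,0,0],[0,0,0,0]]' | egrep "ee_pos|ft"
python3 -m pendant '[[0,0,0,0],[0,0,0,0],[0,0,0,0],[0,0,0,0],[0,0,0,0],[0,0,-0.02,0],[0,0,-0.035,0],[0,0,-0.035,0]]' 0.5
python3 -m pendant '[[0,0,-0.03,0],[-0.03,-0.02,0,0],[-0.03,-0.025,0,0],[-0.03,-0.025,0,0],[-0.02,-0.025,0,0],[0,0,0,0],[0,0,0,0]]' | egrep "ee_pos|time"
sed -i '/^b=np/,$d' md.py; python3 md.py
python3 - <<'E'
from h import *
c=cam("side");save(c,"fin.png",(180,120,400,340),2.7)
E
```

```text
ee_pos: [0.5552, 0.2952, 0.0976]
ft_force: [-2.2, -1.0, 6.0]
time: 44.95
ee_pos: [0.5543, 0.2948, 0.1874]
eef_rot: [-0.003, 1.0, -0.001, -0.001]
ft_force: [0.6, 0.8, 0.8]
width: 0.0432
grip_force: 0.0
time: 45.53
ee_pos: [0.6668, 0.1978, 0.2169]
top 0.84 [330. 248.  12.  52.] [ 0.4156 -0.3549 -0.01  ] 0.1495
side 0.74 [310. 177.  57.  14.] [ 0.4146 -0.3569 -0.0065] 0.2077
```

View pics/fin.png

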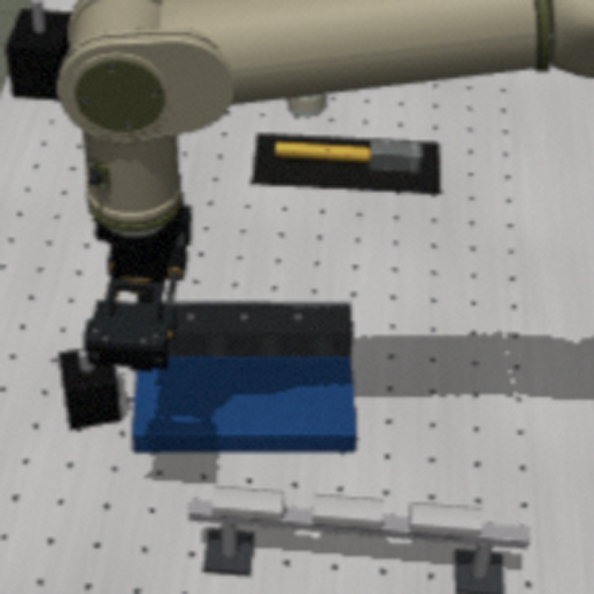

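The final view shows three bars lengthwise on the rail at (248,505), (348,512) and (447,520). The shelf and bores are empty, and the drift lies wholly on the mat at (348,155).

```bash
python3 -c "
from bench import r
print(r.close_job())"
```

```text
the job is handed in; nothing more can be done
None
```

I handed the job in at about 46 s: bars 1, 2 and 4 (bore 3 was empty) were pushed out with the drift and lie lengthwise on the rail, the drift is back wholly on the mat, and I kept clear of the adapter, slit unit and jar; the hand-in returned no verdict.

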